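Put the culture-room labware away by kind

ROBOT

A 6-joint arm with a two-finger parallel gripper is mounted at the origin on the work surface. World frame = base frame: x ahead of the robot, y to its left, z up, the work surface at z = 0. Lengths are in m, angles in rad, forces in N, time in s.
With the tool pointing down it reaches from about 0.3 to 0.75 m from the base axis. Payload 8.5 kg.
Tool frame: the origin (TCP) lies between the finger pads; the fingertips stand 8 mm ahead of it and the grasp point (between the pads) lies 11 mm behind it (robot.tip_reach is the distance from the TCP to the fingertips, in m); z points along the fingers, y is the line along which they close (so a half turn about z gives the same grasp; the last joint's range is limited). The gripper opens to 88 mm and grips with 3 to 60 N. Pads are 18 mm wide; open, the fingers measure 123 mm over their backs; the gripper's body (75 mm by 187 mm) begins 45 mm behind the grasp point.
Start: joints at [0.893, 0.381, 1.297, -0, 1.464, -0.215], TCP at [0.246, 0.492, 0.247] pointing down, gripper open.
Joint ranges: [-3.11, 3.11], [-0.89, 2.33], [0.22, 2.48], [-1.42, 4.56], [0.17, 2.85], [-2.88, 2.88]. Speed limits (rad/s): [2.39, 2.39, 3.14, 3.14, 3.14, 3.14].

INTERFACE

Orientations are given as a unit quaternion [w, x, y, z].
In Python, from plant import sensors, viewer, workorder, nets, robot gives the robot as it stands.
- The arm moves only by the tool jog_arm, never from a script. Its argument "plan" is a list of rows, each a list of 6 numbers: the shift along the tool's x, y, z in cm, then the turn, a rotation vector about the tool's x, y, z in degrees. In form: [[tx, ty, tz, ax, ay, az], ...]. A call has exactly 10 rows; each row shifts and turns the commanded pose from where the row before left it, along the tool's axes as they then stand; what a row does not reach is not made up. A row lasts 1/12 s, in which the tool goes at most 41.7 mm and 7.16 degrees, less where a joint would pass 70% of its speed; a pose out of reach is approached as far as the arm can. A call is refused whole if a number of a shift passes 4.17 or a number of a turn 7.16, either way. A call with a gripper value outside its range is refused whole. "fingers" is the opening, from -1 (shut) to 1 (fully open), set as the call begins (left out, the last holds). The fingers move at their own pace and stop on an object; "grip_force" is the grip in N (left out, the last holds). Time passes only in rows, so rows that do not move let the fingers close, or fill a call up. It gives the time, the measured TCP pose, the force and the opening at its end, in the units of the state.
- sensors.sense(): the state, without advancing time (a new reading comes with each control period).
- viewer.read_camera(name): name is "side" or "top" or "wrist"; returns the picture (400x640x3 uint8, red, green, blue); there is no depth.
- viewer.camera_info(name): a dict with "fx", "fy", "cx", "cy" (pixels), "R" (3x3) and "t" (3): a world point X has camera coordinates R X + t. Camera axes: x right, y down, z forward; pixel columns grow to the right and rows downward; lengths in m; the calibration is good to about 2 mm. A picture is of the moment at which its call begins: read the wrist's pose just before it. camera_info takes no time and is no camera call; for the wrist camera it gives the pose at the moment of the call.
- workorder.job_done(): hands the job in, once; it reports no verdict.
Trained networks look in the newest picture that a camera, given by its name, has taken for a name from the list of things; names that differ only in an ending like _2 or _b are one class to them, and where a whole thing is asked for, a point or a joint stands for the part that bears it (a point fixed in the world has none). Each returns a list of dicts, best first, with "score" (0 to 1); they miss things now and then, are a little off and sometimes report something else, mostly with a low value. They report only what shows in the picture. A call takes as long as a camera call. They do not tell look-alikes from the thing itself.
- nets.silhouettes(thing, camera): "region" (400x640 bool, what is visible of it) and "centre" ([column, row] in pixels, amid what is visible of it).
- nets.pinpoint(thing, camera): "centre" ([column, row] in pixels: a listed point, or the origin of a listed thing).
The state is a dict: "time": time; "q": joint angles; "joint_vel": joint speeds; "joint_torque": joint torques, N m; "tcp_pos": TCP position; "eef_rot": TCP orientation; "contact_force": force on the tool from outside, world axes, zero at the start; "moment": the same for the moment, N m; "opening": finger opening in m.
Only numpy, scipy, OpenCV 4.12 (cv2) and the standard library are available. Lean on these libraries where they do the work, as an engineer would, in place of code of your own. Each camera call takes 0.05 s, during which the arm holds its last target. There are 200 camera calls.

TASK

Sort the loose labware into the trays where one of each kind already sits: lay the tube flat in the tray with the tube, set the dish flat in the tray with the dish, and stand the jar upright in the tray with the jar. Nest the medium cup upright in the large cup in its tray and the small cup in the medium one, each lowered until it rests on the floor of the cup below but not forced down. Do not knock over the amber bottle.

Things in the scene. Friction and masses are not known exactly. Their poses are not given: they have to be found in the camera images.
- tube: Loose capped culture tube lying on its side, 96 mm long, 24 mm in diameter, about 45 g: round end at its -x end, six-sided white cap (24 mm across flats, 20 mm long) at its +x end, green label. It does not roll away on its cap. Origin: mid-length, on the tube's axis (12 mm above what it lies on); x runs along the tube.
- jar: Loose squat white jar with a plain white lid, standing upright: body 44 mm in diameter, lid (top 12 mm) 46 mm in diameter, 46 mm high in all, green label, about 90 g. Origin: centre of the underside; z up.
- dish: Loose small culture dish, a flat pale disc with a tan face and a dark round colony in the middle, lying flat: 50 mm in diameter, 16 mm high, about 30 g. Origin: centre of the underside; z up.
- cup_medium: Loose frosted-plastic tapered cup, open at the top, standing upright: rim 60 mm across outside, underside 50 mm across, 62 mm high, wall 3 mm; its inside is shallow, the inner floor being 32 mm above the underside. About 40 g. Origin: centre of the underside; z up along the cup. It is the larger of the two loose cups.
- cup_small: Loose frosted-plastic tapered cup, open at the top, standing upright: rim 52 mm across outside, underside 42 mm across, 62 mm high, wall 3 mm; its inside is shallow, the inner floor being 32 mm above the underside. About 40 g. Origin: centre of the underside; z up along the cup. It is the smaller of the two loose cups.
- tray_tube: Fixed grey plastic tray, 140 x 150 mm (its x by y), floor 4 mm thick, walls 4 mm thick and 14 mm high; the four trays differ only in what sits in them. Origin: centre of the tray's underside; z up. Already in it, fixed: a like tube along the tray's x, 45 mm to -y of the origin. The free spot is the +y half of the tray: about 20 mm to +y of the origin, x = 0. The tube fits along x.
- tray_jar: Fixed grey plastic tray, 140 x 150 mm (its x by y), floor 4 mm thick, walls 4 mm thick and 14 mm high; the four trays differ only in what sits in them. Origin: centre of the tray's underside; z up. Already in it, fixed: a jar of the same kind, 42 mm to -y of the origin. The free spot is the +y half of the tray: about 28 mm to +y of the origin, x = 0. 
- tray_dish: Fixed grey plastic tray, 140 x 150 mm (its x by y), floor 4 mm thick, walls 4 mm thick and 14 mm high; the four trays differ only in what sits in them. Origin: centre of the tray's underside; z up. Already in it, fixed: a dish of the same kind, 40 mm to -y of the origin. The free spot is the +y half of the tray: about 28 mm to +y of the origin, x = 0. 
- tray_cup: Fixed tray like the others. Origin: centre of its underside. Fixed upright at its centre: the large cup of the set, rim 68 mm across outside, 62 inside; its rim is 66 mm and its inner floor 36 mm above the origin. A nested cup stands on the inner floor of the one below (3.6 mm play all round), its top 32 mm showing above that rim.
- bottle: Loose amber bottle with a black cap standing behind the trays: 52 mm in diameter, 115 mm high, 0.3 kg. Origin: centre of the underside. A bystander, not to be knocked over.
Things that resemble listed ones, but are neither listed nor needed, are in the scene too. Leave any black or red look-alike of the jar alone.

How it is judged:
By the outcome, as a careful person would: the job done as asked, in the order asked, and still so for the second after the job is handed in, with the robot touching nothing.
It also fails if it takes over 128 s, if anything falls off the work surface, if the arm or the gripper's body presses on something with over 40 N, if the wrist force passes 120 N, or if a joint passes its speed limit or range.

## Working session

There is one attempt and no reset: what is moved stays moved. The work goes in short steps, Python scripts to look and compute and a tool call to move; the robot and the scene stay as the last step left them, time stands still between calls to the robot, and variables do not carry over. Pictures are saved under pics/ and viewed, on a budget of 14 in all, crops included, one or two more only if the job needs it, and the job is handed in when it is done.

Besides the shell and the picture viewer there is one more tool, called after ">>>" as name(argument=value, ...) on one line, values as JSON. jog_arm: Moves the arm, as the interface text tells. Its arguments: {"type":"object","properties":{"plan":{"type":"array"},"fingers":{"type":"number"},"grip_force":{"type":"number"}},"required":["plan"]}

```bash
ls; mkdir -p pics; python3 - <<'E'
from plant import sensors, viewer, nets, robot
import cv2,numpy as np
for c in ("top","side"):
    im=viewer.read_camera(c); cv2.imwrite(f"pics/{c}0.png",im[:,:,::-1])
    i=viewer.camera_info(c); print(c,i["fx"],i["cx"],i["cy"],np.round(-np.array(i["R"]).T@i["t"],3),np.round(i["R"],2).tolist())
    if c=="top":
        for t in "tube jar dish cup_medium cup_small tray_tube tray_jar tray_dish tray_cup bottle".split():
            print(t,[(np.round(d["centre"]).tolist(),round(d["score"],2)) for d in nets.pinpoint(t,c)][:6])
print(sensors.sense())
E
```

```text
pics
top 502.99480363685973 310.30698668633994 194.94863022493558 [0.373 0.003 1.265] [[0.02, -1.0, -0.01], [-1.0, -0.02, -0.1], [0.09, 0.02, -1.0]]
tube [([320.0, 215.0], 0.86)]
jar [([204.0, 276.0], 0.89), ([227.0, 244.0], 0.87), ([257.0, 263.0], 0.57), ([439.0, 176.0], 0.32)]
dish [([369.0, 214.0], 0.89)]
cup_medium [([415.0, 241.0], 0.94), ([364.0, 213.0], 0.31)]
cup_small [([276.0, 220.0], 0.73)]
tray_tube [([440.0, 174.0], 0.57)]
tray_jar [([360.0, 145.0], 0.94)]
tray_dish [([206.0, 166.0], 0.68)]
tray_cup [([279.0, 142.0], 0.71)]
bottle [([441.0, 114.0], 0.86), ([362.0, 142.0], 0.71)]
side 465.74307104001394 310.6196553227711 199.38369300881266 [ 0.095 -0.914  0.753] [[0.91, -0.4, -0.01], [-0.24, -0.52, -0.82], [0.32, 0.75, -0.57]]
{'time': 0.6, 'q': array([ 8.92705799e-01,  3.80618216e-01,  1.29740275e+00, -1.23196025e-05,
        1.46360436e+00, -2.15313573e-01]), 'joint_vel': array([-1.57507931e-03, -6.15587992e-05, -9.67063474e-05, -8.77872421e-04,
       -1.38860299e-03, -2.12544865e-03]), 'joint_torque': array([ 9.12383039e-04, -4.37632906e+01, -2.24671859e+01,  7.14018848e-02,
        3.14248481e-02, -3.98048246e-05]), 'tcp_pos': array([0.24553878, 0.49212855, 0.24673769]), 'eef_rot': array([-1.53285357e-06,  2.29328576e-01,  9.73349066e-01, -1.73772986e-05]), 'contact_force': array([ 0.52976416,  0.48710175, -0.35471678]), 'moment': array([ 0.01933556,  0.03964981, -0.04866974]), 'opening': 0.08843083234690842}
```

```bash
python3 - <<'E'
import cv2
im=cv2.imread("pics/top0.png")[70:330,150:520]
cv2.imwrite("pics/top0c.png",cv2.resize(im,(800,562),interpolation=cv2.INTER_CUBIC))
E
```

```text
(no output)
```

View pics/top0c.png

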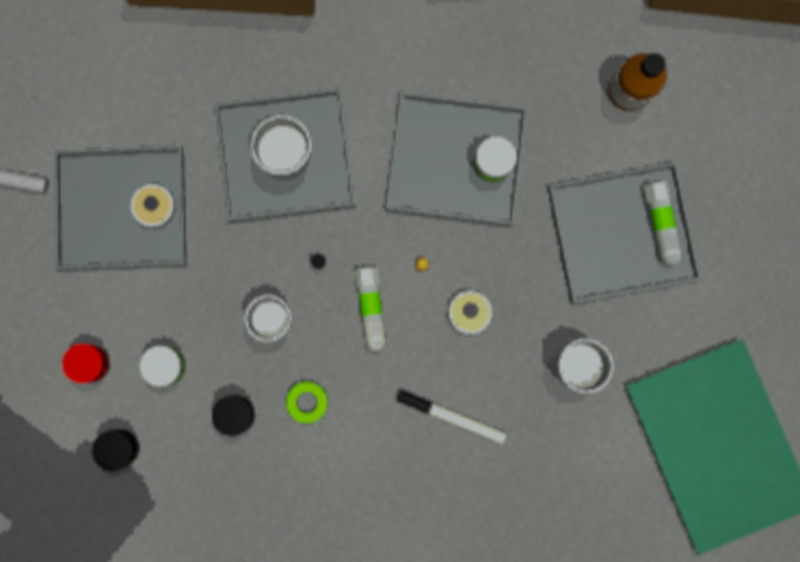

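View pics/side0.png

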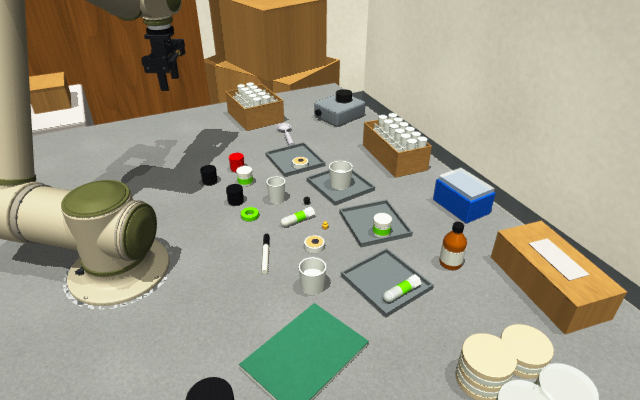

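The top view (crop scale 2.16, offset 150,70) shows, in full-image pixels:
- **Jar candidates:** white with green label at (224,239), red at (189,238), black at (203,278) and (257,262). Only the white one fits, and this enlarged crop shows it clearly.
- **Tube:** the loose one is at (321,212). The pen at (360,263) and the spoon at (160,153) are not tubes.
- **Dish:** (367,214). The green ring at (292,256) is not a dish.
- **Cups:** medium (419,238), small (274,217).

Next I'll measure positions.

```bash
cat > h.py <<'E'
import numpy as np,cv2
from plant import sensors, viewer, nets
def ground(px,cam,z,info=None):
    i=info or viewer.camera_info(cam); px=np.atleast_2d(np.asarray(px,float))
    R=np.array(i["R"]);c=-R.T@np.array(i["t"])
    d=np.c_[(px[:,0]-i["cx"])/i["fx"],(px[:,1]-i["cy"])/i["fy"],np.ones(len(px))]@R
    return (c+d*((z-c[2])/d[:,2])[:,None])[:,:2]
def rect(mask,cam,z,info=None):
    cs=max(cv2.findContours(mask.astype(np.uint8),cv2.RETR_EXTERNAL,cv2.CHAIN_APPROX_NONE)[0],key=len)[:,0]
    (x,y),(w,h),a=cv2.minAreaRect((ground(cs,cam,z,info)*1000).astype(np.float32))
    return [round(float(v),1) for v in (x,y,w,h,a)]
def pose():
    s=sensors.sense();w,x,y,z=s["eef_rot"]
    from scipy.spatial.transform import Rotation as Ro
    M=Ro.from_quat([x,y,z,w]).as_matrix()
    return s,M
E
python3 - <<'E'
from h import *
viewer.read_camera("top")
H=dict(tube=.012,jar=.046,dish=.016,cup_medium=.062,cup_small=.062,tray_tube=.014,tray_jar=.014,tray_dish=.014,tray_cup=.014,bottle=.05)
for t,z in H.items():
    for d in nets.silhouettes(t,"top")[:4]:
        print(t,round(d["score"],2),np.round(d["centre"]),d["region"].sum(),rect(d["region"],"top",z))
    P=nets.pinpoint(t,"top")
    zz=.012 if t=="tube" else 0
    print("   pin",[(np.round(ground(p["centre"],"top",zz)[0]*1000).tolist(),round(p["score"],2)) for p in P[:3]])
E
```

```text
tube 0.95 [322. 212.] 412 [448.6, -4.8, 98.4, 28.2, 7.4]
   pin [([443.0, -4.0], 0.9)]
jar 0.81 [189. 236.] 305 [380.5, 313.2, 41.0, 51.2, 1.0]
jar 0.74 [225. 241.] 312 [379.7, 226.9, 41.0, 48.8, 1.0]
jar 0.64 [256. 262.] 304 [327.1, 146.6, 43.1, 45.8, 1.5]
jar 0.61 [204. 277.] 321 [286.6, 276.8, 42.9, 48.2, 2.1]
   pin [([279.0, 283.0], 0.88), ([372.0, 236.0], 0.78), ([385.0, 318.0], 0.57)]
dish 0.86 [366. 212.] 336 [448.0, -118.6, 47.3, 49.6, 0.5]
   pin [([446.0, -120.0], 0.87), ([436.0, -10.0], 0.41)]
cup_medium 0.84 [420. 239.] 474 [387.4, -240.8, 56.3, 55.8, 45.4]
   pin [([388.0, -242.0], 0.73)]
cup_small 0.94 [274. 216.] 372 [433.6, 108.7, 49.3, 50.7, 46.3]
cup_small 0.16 [280. 141.] 3293 [618.4, 95.0, 136.8, 145.0, 8.1]
   pin [([432.0, 114.0], 0.91)]
   pin [([548.0, -299.0], 0.68)]
tray_jar 0.63 [361. 143.] 3350 [626.5, -103.2, 152.9, 143.2, 83.3]
   pin [([623.0, -100.0], 0.78)]
tray_dish 0.68 [204. 164.] 3322 [562.5, 289.4, 141.3, 152.1, 3.2]
   pin [([563.0, 288.0], 0.7)]
tray_cup 0.97 [280. 140.] 3180 [627.9, 99.1, 141.7, 149.3, 8.2]
   pin [([635.0, 99.0], 0.71)]
bottle 0.64 [445. 107.] 561 [712.6, -306.0, 52.1, 78.3, 45.8]
bottle 0.23 [439. 172.] 3403 [538.1, -287.8, 136.5, 151.7, 11.4]
   pin [([714.0, -307.0], 0.94), ([628.0, 100.0], 0.36)]
```

>>> jog_arm(plan=[[0, 0, 0, 0, 0, -6.8], [0, 0, 0, 0, 0, -6.8], [0, 0, 0, 0, 0, -6.8], [0, 0, 0, 0, 0, -6.8], [0, 0, 0, 0, 0, -6.8], [-0.9, -3.45, 0.4, 0, 0, 0], [-0.9, -3.45, 0.4, 0, 0, 0], [-0.9, -3.45, 0.4, 0, 0, 0], [-0.9, -3.45, 0.4, 0, 0, 0], [-0.9, -3.45, 0.4, 0, 0, 0]])

```text
time: 2.48
tcp_pos: [0.3128, 0.3255, 0.2267]
eef_rot: [0.0, -0.066, 0.998, 0.0]
contact_force: [1.4, 0.2, -0.8]
opening: 0.0881
```

>>> jog_arm(plan=[[-0.9, -3.45, 0.4, 0, 0, 0], [-0.9, -3.45, 0.4, 0, 0, 0], [-0.9, -3.45, 0.4, 0, 0, 0], [-0.9, -3.45, 0.4, 0, 0, 0], [-0.9, -3.45, 0.4, 0, 0, 0], [-0.9, -3.45, 0.4, 0, 0, 0], [-0.9, -3.45, 0.4, 0, 0, 0], [-0.9, -3.45, 0.4, 0, 0, 0], [-0.9, -3.45, 0.4, 0, 0, 0], [0, 0, 0, 0, 0, 0]])

```text
time: 3.32
tcp_pos: [0.4354, 0.0251, 0.1902]
eef_rot: [0.0, -0.063, 0.998, -0.001]
contact_force: [-0.5, 0.2, -0.9]
opening: 0.088
```

```bash
python3 - <<'E'
from h import *
s,M=pose();i=viewer.camera_info("wrist");im=viewer.read_camera("wrist");cv2.imwrite("pics/w1.png",im[:,:,::-1])
print(s["time"],s["tcp_pos"],np.degrees(np.arctan2(M[1,1],M[0,1])),M[:,2])
print(-np.array(i["R"]).T@i["t"],np.round(i["R"],2).tolist(),i["fx"])
for t,z in dict(tube=.012,dish=.016).items():
    for d in nets.silhouettes(t,"wrist")[:4]:
        print(t,round(d["score"],2),np.round(d["centre"]),d["region"].sum(),rect(d["region"],"wrist",z,i))
E
```

```text
3.3167 [0.43541576 0.02508556 0.19024157] 97.20492466477273 [ 6.53987935e-04 -1.20911412e-03 -9.99999055e-01]
[0.36763322 0.01670955 0.32784347] [[-0.12, 0.99, -0.0], [0.96, 0.12, 0.27], [0.27, 0.03, -0.96]] 354.475779886579
tube 0.74 [288. 192.] 2895 [449.3, -1.1, 100.2, 28.6, 6.7]
dish 0.62 [166. 171.] 2617 [445.4, -113.6, 48.7, 54.1, 48.6]
dish 0.26 [423. 196.] 3905 [442.2, 121.3, 73.7, 58.9, 71.3]
```

View pics/w1.png

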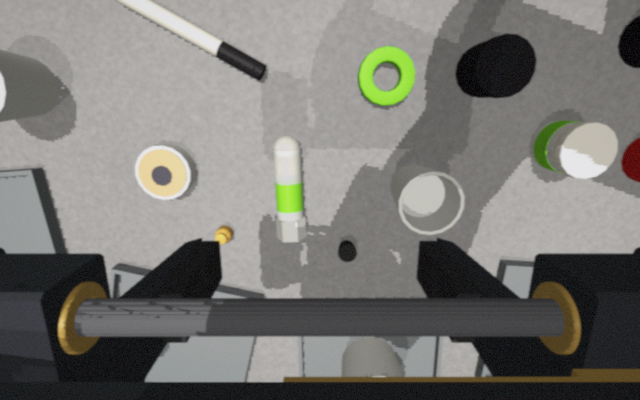

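The wrist view confirms the tube at (288,190), and the top and wrist positions agree within 3 mm. Descending to grip it.

>>> jog_arm(plan=[[-0.5, -1.45, 3, 0, 0, 0], [-0.5, -1.45, 3, 0, 0, 0], [0, 0, 3, 0, 0, 0], [0, 0, 3, 0, 0, 0], [0, 0, 2.5, 0, 0, 0], [0, 0, 1.5, 0, 0, 0], [0, 0, 1, 0, 0, 0], [0, 0, 0.6, 0, 0, 0], [0, 0, 0.3, 0, 0, 0], [0, 0, 0, 0, 0, 0]], fingers=0.36)

```text
time: 4.3
tcp_pos: [0.447, 0.0029, 0.0118]
eef_rot: [-0.0, -0.066, 0.998, 0.0]
contact_force: [-0.4, -0.1, -0.8]
opening: 0.0603
```

>>> jog_arm(plan=[[0, 0, 0, 0, 0, 0], [0, 0, 0, 0, 0, 0], [0, 0, 0, 0, 0, 0], [0, 0, 0, 0, 0, 0], [0, 0, 0, 0, 0, 0], [0, 0, 0, 0, 0, 0], [0, 0, -1, 0, 0, 0], [0, 0, -3, 0, 0, 0], [0, 0, -4, 0, 0, 0], [0, 0, -4, 0, 0, 0]], fingers=-1, grip_force=15)

```text
time: 5.13
tcp_pos: [0.4463, 0.0023, 0.1329]
eef_rot: [-0.001, -0.065, 0.998, 0.0]
contact_force: [1.3, -1.5, -1.3]
opening: 0.0233
```

>>> jog_arm(plan=[[-0.4, -3.2, 0, 0, 0, -4], [-0.4, -3.2, 0, 0, 0, 0], [-0.4, -3.2, 0, 0, 0, 0], [-0.4, -3.2, 0, 0, 0, 0], [-0.4, -3.2, 0, 0, 0, 0], [-0.4, -3.2, 0, 0, 0, 0], [-0.4, -3.2, 0, 0, 0, 0], [-0.4, -3.2, 0, 0, 0, 0], [-0.3, -2.8, 0, 0, 0, 0], [0, 0, 0, 0, 0, 0]])

```text
time: 5.97
tcp_pos: [0.5364, -0.2744, 0.1312]
eef_rot: [0.0, -0.098, 0.995, -0.001]
contact_force: [-0.0, -0.3, -1.7]
opening: 0.0234
```

```bash
python3 - <<'E'
from h import *
s,M=pose();i=viewer.camera_info("wrist");im=viewer.read_camera("wrist");cv2.imwrite("pics/w2.png",im[:,:,::-1])
print(s["time"],s["tcp_pos"],np.degrees(np.arctan2(M[1,1],M[0,1])),M[:,2])
for t,z in dict(tray_tube=.014).items():
    for d in nets.silhouettes(t,"wrist")[:4]:
        print(t,round(d["score"],2),np.round(d["centre"]),d["region"].sum(),rect(d["region"],"wrist",z,i))
viewer.read_camera("top")
for d in nets.silhouettes("tray_tube","top")[:2]: print(rect(d["region"],"top",.014))
E
```

```text
5.9667 [ 0.53644141 -0.27435232  0.13118679] 101.2860238706835 [ 9.35203673e-04 -1.64951272e-03 -9.99998202e-01]
tray_tube 0.91 [274. 162.] 24646 [535.7, -295.8, 126.9, 150.3, 11.3]
[595.9, -243.0, 22.9, 65.4, 0.9]
```

View pics/w2.png

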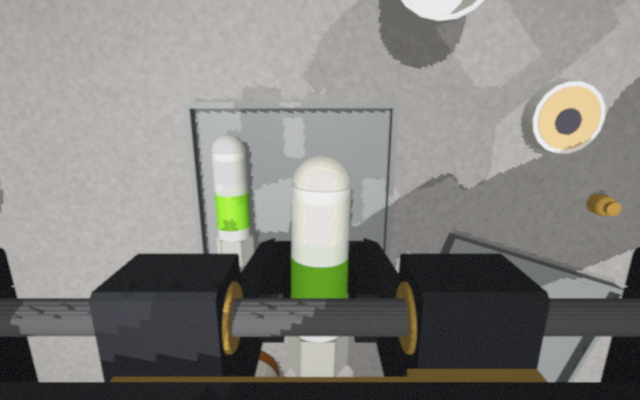

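The tray and held tube are visible: tray at columns 192–392, near edge at row 108, tube centred over the free half. Lowering and releasing.

>>> jog_arm(plan=[[0, 0, 3, 0, 0, 0], [0, 0, 3, 0, 0, 0], [0, 0, 2.5, 0, 0, 0], [0, 0, 1.2, 0, 0, 0], [0, 0, 0.8, 0, 0, 0], [0, 0, 0.5, 0, 0, 0], [0, 0, 0.3, 0, 0, 0], [0, 0, 0.1, 0, 0, 0], [0, 0, 0, 0, 0, 0], [0, 0, 0, 0, 0, 0]])

```text
time: 7.0
tcp_pos: [0.536, -0.27, 0.0185]
eef_rot: [0.0, -0.1, 0.995, -0.0]
contact_force: [0.1, -0.1, -0.4]
opening: 0.0236
```

>>> jog_arm(plan=[[0, 0, 0, 0, 0, 0], [0, 0, 0, 0, 0, 0], [0, 0, 0, 0, 0, 0], [0, 0, 0, 0, 0, 0], [0, 0, 0, 0, 0, 0], [0, 0, -0.5, 0, 0, 0], [0, 0, -2, 0, 0, 0], [0, 0, -4, 0, 0, 0], [0, 0, -4, 0, 0, 0], [0, 0, -4, 0, 0, 0]], fingers=0.02)

```text
time: 7.83
tcp_pos: [0.5354, -0.2695, 0.1648]
eef_rot: [-0.0, -0.1, 0.995, 0.0]
contact_force: [0.4, -0.6, -0.6]
opening: 0.0448
```

>>> jog_arm(plan=[[0, 0, 0, 0, 0, 7], [0, 0, 0, 0, 0, 7], [0, 0, 0, 0, 0, 7], [0, 0, 0, 0, 0, 7], [0, 0, 0, 0, 0, 7], [0, 0, 0, 0, 0, 7], [0, 0, 0, 0, 0, 7], [0, 0, 0, 0, 0, 7], [0, 0, 0, 0, 0, 7], [0, 0, 0, 0, 0, 7]], fingers=0.55)

```text
time: 8.67
tcp_pos: [0.5357, -0.2697, 0.1631]
eef_rot: [0.0, 0.491, 0.871, -0.0]
contact_force: [0.0, 0.8, -0.1]
opening: 0.0685
```

>>> jog_arm(plan=[[0, 0, 0, 0, 0, 7], [0, 0, 0, 0, 0, 7], [0, 0, 0, 0, 0, 7], [0, 0, 0, 0, 0, 7], [3.15, -1.6, 0, 0, 0, 0], [3.15, -1.6, 0, 0, 0, 0], [3.15, -1.6, 0, 0, 0, 0], [3.15, -1.6, 0, 0, 0, 0], [3.15, -1.6, 0, 0, 0, 0], [0, 0, 0, 0, 0, 0]])

```text
time: 9.5
tcp_pos: [0.443, -0.113, 0.1631]
eef_rot: [-0.002, 0.684, 0.729, -0.0]
contact_force: [-0.4, -0.1, 0.9]
opening: 0.0684
```

```bash
cat > look.py <<'E'
import sys
from h import *
viewer.read_camera("wrist"); viewer.read_camera("wrist")
s,M=pose();i=viewer.camera_info("wrist");im=viewer.read_camera("wrist");cv2.imwrite(f"pics/{sys.argv[1]}.png",im[:,:,::-1])
print(s["time"],np.round(s["tcp_pos"]*1000,1),np.degrees(np.arctan2(M[1,1],M[0,1])).round(2))
for a in sys.argv[2:]:
    t,z=a.split(":");z=float(z)
    for d in nets.silhouettes(t,"wrist")[:3]:
        r=rect(d["region"],"wrist",z,i); w=np.array(r[:2])/1000-s["tcp_pos"][:2]
        print(t,round(d["score"],2),np.round(d["centre"]),r,"tool dx,dy cm",np.round([w@M[:2,0]*100,w@M[:2,1]*100],2))
    for p in nets.pinpoint(t,"wrist")[:2]: print("  pin0",round(p["score"],2),np.round(ground(p["centre"],"wrist",0 if "tray" in t or "cup" in t or t in("jar","dish") else z,i)[0]*1000))
E
python3 look.py w3 dish:.016
```

```text
9.6 [ 446.3 -117.   163.5] 3.56
dish 0.98 [320. 183.] [446.8, -114.6, 50.6, 48.2, 74.2] tool dx,dy cm [0.24 0.06]
  pin0 0.63 [ 449. -115.]
```

>>> jog_arm(plan=[[0.2, 0.05, 3, 0, 0, 0], [0, 0, 3.5, 0, 0, 0], [0, 0, 3.5, 0, 0, 0], [0, 0, 2, 0, 0, 0], [0, 0, 1.5, 0, 0, 0], [0, 0, 1, 0, 0, 0], [0, 0, 0.5, 0, 0, 0], [0, 0, 0.3, 0, 0, 0], [0, 0, 0, 0, 0, 0], [0, 0, 0, 0, 0, 0]])

```text
time: 10.58
tcp_pos: [0.4471, -0.1158, 0.0101]
eef_rot: [0.0, 0.685, 0.728, 0.0]
contact_force: [0.2, 0.3, -0.3]
opening: 0.0686
```

>>> jog_arm(plan=[[0, 0, 0, 0, 0, 0], [0, 0, 0, 0, 0, 0], [0, 0, 0, 0, 0, 0], [0, 0, 0, 0, 0, 0], [0, 0, 0, 0, 0, 0], [0, 0, 0, 0, 0, 0], [0, 0, -1, 0, 0, 0], [0, 0, -4, 0, 0, 0], [0, 0, -4, 0, 0, 0], [0, 0, -4, 0, 0, 0]], fingers=-1, grip_force=12)

```text
time: 11.42
tcp_pos: [0.4461, -0.1151, 0.1411]
eef_rot: [-0.001, 0.685, 0.728, -0.0]
contact_force: [0.5, -0.2, -0.2]
opening: 0.0495
```

>>> jog_arm(plan=[[3.5, 1.15, 0, 0, 0, 0], [3.5, 1.15, 0, 0, 0, 0], [3.5, 1.15, 0, 0, 0, 0], [3.5, 1.15, 0, 0, 0, 0], [3.5, 1.15, 0, 0, 0, 0], [3.5, 1.15, 0, 0, 0, 0], [3.5, 1.15, 0, 0, 0, 0], [3.5, 1.15, 0, 0, 0, 0], [3.5, 1.15, 0, 0, 0, 0], [3.5, 1.15, 0, 0, 0, 0]])

```text
time: 12.25
tcp_pos: [0.5401, 0.2429, 0.1395]
eef_rot: [-0.0, 0.685, 0.728, -0.0]
contact_force: [0.5, -0.9, 0.0]
opening: 0.0498
```

>>> jog_arm(plan=[[3.5, 1.15, 0, 0, 0, 0], [3.5, 1.15, 0, 0, 0, 0], [0, 0, 0, 0, 0, 0], [0, 0, 0, 0, 0, 0], [0, 0, 0, 0, 0, 0], [0, 0, 0, 0, 0, 0], [0, 0, 0, 0, 0, 0], [0, 0, 0, 0, 0, 0], [0, 0, 0, 0, 0, 0], [0, 0, 0, 0, 0, 0]])

```text
time: 13.08
tcp_pos: [0.559, 0.3118, 0.1399]
eef_rot: [0.0, 0.686, 0.728, 0.0]
contact_force: [0.5, 0.8, -1.0]
opening: 0.0494
```

```bash
python3 look.py w4 tray_dish:.014 dish:.02
```

```text
13.1833 [559.  312.  139.8] 3.47
tray_dish 0.79 [322. 170.] [560.5, 320.9, 140.4, 97.1, 3.4] tool dx,dy cm [0.88 0.21]
  pin0 0.92 [562. 294.]
dish 0.89 [319. 258.] [562.1, 265.0, 95.4, 78.1, 2.2] tool dx,dy cm [-4.71  0.03]
  pin0 0.68 [563. 253.]
```

View pics/w4.png

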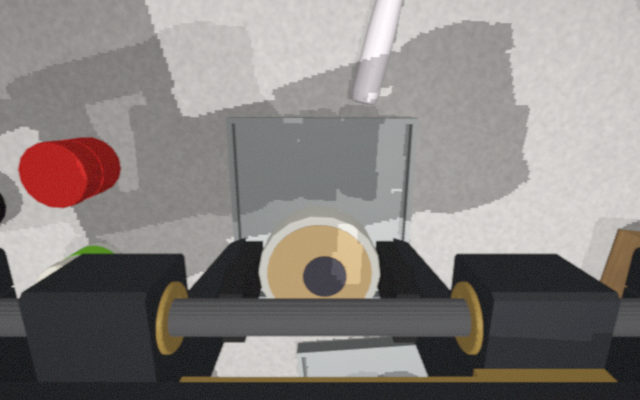

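The tray spans columns 232–413 with its edge at row 118, and the dish is centred over it. I'll shift 8 mm and lower.

>>> jog_arm(plan=[[0.8, 0.2, 3, 0, 0, 0], [0, 0, 3, 0, 0, 0], [0, 0, 2.5, 0, 0, 0], [0, 0, 1.5, 0, 0, 0], [0, 0, 1, 0, 0, 0], [0, 0, 0.7, 0, 0, 0], [0, 0, 0.4, 0, 0, 0], [0, 0, 0.3, 0, 0, 0], [0, 0, 0.05, 0, 0, 0], [0, 0, 0, 0, 0, 0]])

```text
time: 14.27
tcp_pos: [0.5607, 0.3204, 0.0159]
eef_rot: [0.0, 0.685, 0.728, 0.001]
contact_force: [0.3, 0.1, 1.3]
opening: 0.0498
```

>>> jog_arm(plan=[[0, 0, 0, 0, 0, 0], [0, 0, 0, 0, 0, 0], [0, 0, 0, 0, 0, 0], [0, 0, 0, 0, 0, 0], [0, 0, 0, 0, 0, 0], [0, 0, -0.5, 0, 0, 0], [0, 0, -2, 0, 0, 0], [0, 0, -4, 0, 0, 0], [0, 0, -4, 0, 0, 0], [0, 0, -4, 0, 0, 0]], fingers=0.48)

```text
time: 15.1
tcp_pos: [0.5601, 0.3202, 0.1623]
eef_rot: [-0.0, 0.685, 0.728, -0.0]
contact_force: [-0.0, 0.2, -0.8]
opening: 0.0652
```

>>> jog_arm(plan=[[-1.6, -3.8, 0, 0, 0, 0], [-1.6, -3.8, 0, 0, 0, 0], [-1.6, -3.8, 0, 0, 0, 0], [-1.6, -3.8, 0, 0, 0, 0], [-1.6, -3.8, 0, 0, 0, 0], [0, 0, 0, 0, 0, 5], [0, 0, 0, 0, 0, 5.2], [0, 0, 0, 0, 0, 0], [0, 0, 0, 0, 0, 0], [0, 0, 0, 0, 0, 0]])

```text
time: 15.93
tcp_pos: [0.376, 0.229, 0.1604]
eef_rot: [0.0, 0.746, 0.665, 0.0]
contact_force: [0.2, -0.5, -0.6]
opening: 0.0652
```

```bash
python3 look.py w5 jar:.04
```

```text
16.0333 [375.9 229.  160.2] -6.62
jar 0.77 [318. 189.] [378.7, 235.2, 49.9, 45.8, 83.3] tool dx,dy cm [0.65 0.21]
jar 0.68 [273. 276.] [327.8, 168.9, 40.6, 45.2, 83.3] tool dx,dy cm [-6.52 -4.08]
jar 0.66 [187. 136.] [286.8, 283.3, 45.9, 54.7, 79.6] tool dx,dy cm [ 4.37 -9.47]
  pin0 0.79 [284. 284.]
  pin0 0.76 [378. 232.]
```

View pics/w5.png

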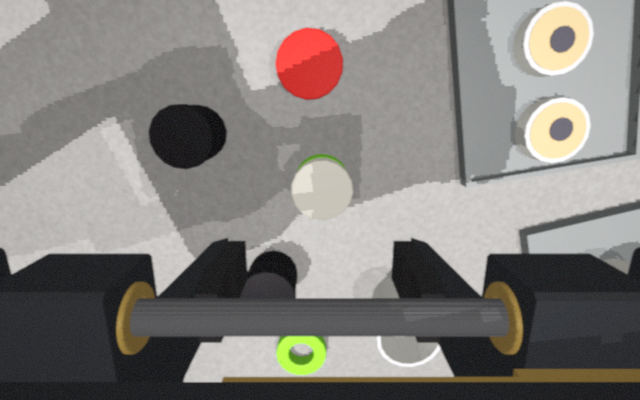

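The jar is the white one with a green edge at (322,188). Red at (310,63) and the blacks at (187,136) and (272,276) are left alone. The dish already sits flat beside its mate at (558,40).

>>> jog_arm(plan=[[0.3, 0.2, 3, 0, 0, 0], [0, 0, 3.5, 0, 0, 0], [0, 0, 3, 0, 0, 0], [0, 0, 2, 0, 0, 0], [0, 0, 1.5, 0, 0, 0], [0, 0, 1, 0, 0, 0], [0, 0, 0.5, 0, 0, 0], [0, 0, 0.2, 0, 0, 0], [0, 0, 0, 0, 0, 0], [0, 0, 0, 0, 0, 0]])

```text
time: 17.02
tcp_pos: [0.3783, 0.2318, 0.0137]
eef_rot: [0.0, 0.747, 0.665, 0.0]
contact_force: [-0.3, -0.3, -0.1]
opening: 0.0649
```

>>> jog_arm(plan=[[0, 0, 0, 0, 0, 0], [0, 0, 0, 0, 0, 0], [0, 0, 0, 0, 0, 0], [0, 0, 0, 0, 0, 0], [0, 0, 0, 0, 0, 0], [0, 0, 0, 0, 0, 0], [0, 0, -1, 0, 0, 0], [0, 0, -4, 0, 0, 0], [0, 0, -4, 0, 0, 0], [0, 0, -4, 0, 0, 0]], fingers=-1, grip_force=20)

```text
time: 17.85
tcp_pos: [0.3773, 0.2314, 0.1446]
eef_rot: [-0.0, 0.747, 0.664, -0.001]
contact_force: [1.0, 1.0, -1.6]
opening: 0.0437
```

>>> jog_arm(plan=[[-2.5, 2.6, 0, 0, 0, 0], [-2.5, 2.6, 0, 0, 0, 0], [-2.5, 2.6, 0, 0, 0, 0], [-2.5, 2.6, 0, 0, 0, 0], [-2.5, 2.6, 0, 0, 0, 0], [-2.5, 2.6, 0, 0, 0, 0], [-2.5, 2.6, 0, 0, 0, 0], [-2.5, 2.6, 0, 0, 0, 0], [-2.5, 2.6, 0, 0, 0, 0], [-2.5, 2.6, 0, 0, 0, 0]])

```text
time: 18.68
tcp_pos: [0.6075, -0.0486, 0.1428]
eef_rot: [-0.0, 0.747, 0.664, -0.0]
contact_force: [-0.2, 1.0, -1.2]
opening: 0.0436
```

>>> jog_arm(plan=[[-1.5, 1.5, 0, 0, 0, 0], [-1, 1, 0, 0, 0, 0], [0, 0, 0, 0, 0, 0], [0, 0, 0, 0, 0, 0], [0, 0, 0, 0, 0, 0], [0, 0, 0, 0, 0, 0], [0, 0, 0, 0, 0, 0], [0, 0, 0, 0, 0, 0], [0, 0, 0, 0, 0, 0], [0, 0, 0, 0, 0, 0]])

```text
time: 19.52
tcp_pos: [0.6288, -0.0745, 0.1434]
eef_rot: [0.0, 0.747, 0.665, 0.0]
contact_force: [-0.0, 0.1, -1.2]
opening: 0.0437
```

```bash
python3 look.py w6 tray_jar:.014
```

```text
19.6167 [628.8 -74.7 143.3] -6.71
tray_jar 0.67 [318. 174.] [629.5, -69.7, 95.0, 141.0, 82.9] tool dx,dy cm [0.5  0.01]
  pin0 0.93 [ 626. -102.]
```

View pics/w6.png

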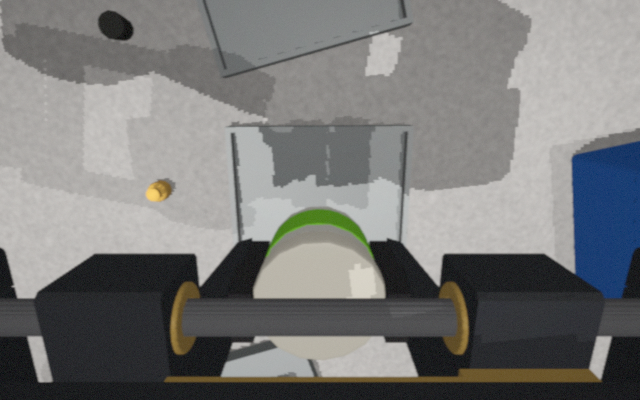

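The tray edge is at row 126, columns 232–410, with the jar centred between the side walls. Shifting +5 mm and lowering.

>>> jog_arm(plan=[[0.5, 0, 3, 0, 0, 0], [0, 0, 3, 0, 0, 0], [0, 0, 2.5, 0, 0, 0], [0, 0, 1.5, 0, 0, 0], [0, 0, 1, 0, 0, 0], [0, 0, 0.7, 0, 0, 0], [0, 0, 0.4, 0, 0, 0], [0, 0, 0.3, 0, 0, 0], [0, 0, 0.05, 0, 0, 0], [0, 0, 0, 0, 0, 0]])

```text
time: 20.6
tcp_pos: [0.6298, -0.0699, 0.0194]
eef_rot: [0.0, 0.747, 0.664, 0.0]
contact_force: [-0.4, -0.0, -1.2]
opening: 0.044
```

>>> jog_arm(plan=[[0, 0, 0, 0, 0, 0], [0, 0, 0, 0, 0, 0], [0, 0, 0, 0, 0, 0], [0, 0, 0, 0, 0, 0], [0, 0, 0, 0, 0, 0], [0, 0, -1, 0, 0, 0], [0, 0, -3, 0, 0, 0], [0, 0, -4, 0, 0, 0], [0, 0, -4, 0, 0, 0], [0, 0, -4, 0, 0, 0]], fingers=0.4)

```text
time: 21.43
tcp_pos: [0.6291, -0.0697, 0.1815]
eef_rot: [0.0, 0.747, 0.664, 0.0]
contact_force: [0.9, 0.1, -0.1]
opening: 0.0615
```

>>> jog_arm(plan=[[-2.5, -2.75, -0.4, 0, 0, 0], [-2.5, -2.75, -0.4, 0, 0, 0], [-2.5, -2.75, -0.4, 0, 0, 0], [-2.5, -2.75, -0.4, 0, 0, 0], [-2.5, -2.75, -0.4, 0, 0, 0], [-2.5, -2.75, -0.4, 0, 0, 0], [-2.5, -2.75, -0.4, 0, 0, 0], [-2.5, -2.75, -0.4, 0, 0, 0], [0, 0, 0, 0, 0, 0], [0, 0, 0, 0, 0, 0]], fingers=1)

```text
time: 22.27
tcp_pos: [0.3867, -0.2436, 0.2118]
eef_rot: [0.001, 0.748, 0.663, 0.0]
contact_force: [0.2, 0.2, 0.2]
opening: 0.0881
```

```bash
python3 look.py w7 cup_medium:.062
```

```text
22.3667 [ 388.  -242.4  211.2] -6.71
cup_medium 0.78 [315. 180.] [387.0, -238.1, 59.4, 58.5, 39.9] tool dx,dy cm [ 0.42 -0.15]
  pin0 0.9 [ 386. -239.]
```

View pics/w7.png

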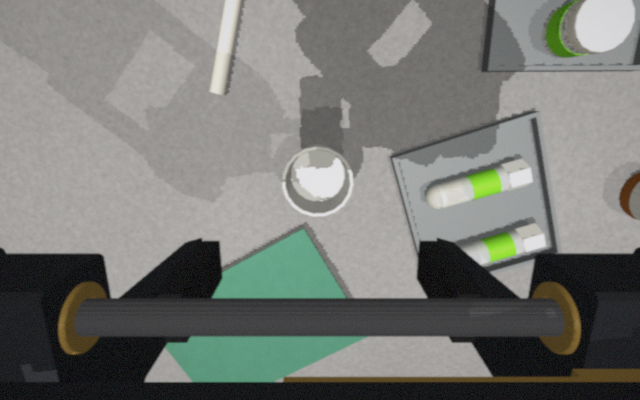

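The tube lies flat in its tray beside its mate at (482,184). The medium cup rim is at (318,181), and the two measurements agree. Gripping 16–24 mm below the rim.

>>> jog_arm(plan=[[0.35, -0.15, 3, 0, 0, 0], [0, 0, 3.5, 0, 0, 0], [0, 0, 3, 0, 0, 0], [0, 0, 2.5, 0, 0, 0], [0, 0, 2, 0, 0, 0], [0, 0, 1.5, 0, 0, 0], [0, 0, 0.7, 0, 0, 0], [0, 0, 0.3, 0, 0, 0], [0, 0, 0, 0, 0, 0], [0, 0, 0, 0, 0, 0]])

```text
time: 23.35
tcp_pos: [0.387, -0.2392, 0.0464]
eef_rot: [0.001, 0.747, 0.665, 0.0]
contact_force: [0.6, -0.7, -0.0]
opening: 0.0883
```

>>> jog_arm(plan=[[0, 0, 0, 0, 0, 0], [0, 0, 0, 0, 0, 0], [0, 0, 0, 0, 0, 0], [0, 0, 0, 0, 0, 0], [0, 0, 0, 0, 0, 0], [0, 0, 0, 0, 0, 0], [0, 0, -1, 0, 0, 0], [0, 0, -4, 0, 0, 0], [0, 0, -4, 0, 0, 0], [0, 0, -4, 0, 0, 0]], fingers=-1, grip_force=15)

```text
time: 24.18
tcp_pos: [0.386, -0.2387, 0.1773]
eef_rot: [-0.001, 0.747, 0.664, -0.0]
contact_force: [1.4, -0.7, 0.3]
opening: 0.059
```

>>> jog_arm(plan=[[3, 2.35, -0.3, 0, 0, 0], [3, 2.35, 0, 0, 0, 0], [3, 2.35, 0, 0, 0, 0], [3, 2.35, 0, 0, 0, 0], [3, 2.35, 0, 0, 0, 0], [3, 2.35, 0, 0, 0, 0], [3, 2.35, 0, 0, 0, 0], [3, 2.35, 0, 0, 0, 0], [3, 2.35, 0, 0, 0, 0], [0, 0, 0, 0, 0, 0]])

```text
time: 25.02
tcp_pos: [0.6309, 0.0089, 0.1778]
eef_rot: [-0.0, 0.746, 0.666, 0.001]
contact_force: [-0.3, 0.1, 0.4]
opening: 0.0588
```

```bash
sleep 0; python3 look.py w8 tray_cup:.014 cup_medium:.066 cup_small:.062
```

```text
25.1167 [628.2   5.3 177.9] -6.6
tray_cup 0.93 [304.  75.] [627.9, 98.1, 140.4, 140.7, 7.9] tool dx,dy cm [ 9.21 -1.1 ]
  pin0 0.58 [631. 103.]
cup_medium 0.68 [317. 256.] [624.2, -29.8, 92.4, 119.7, 83.3] tool dx,dy cm [-3.54  0.  ]
  pin0 0.67 [622. -43.]
cup_small 0.96 [41. 80.] [455.3, 104.9, 50.1, 65.9, 69.9] tool dx,dy cm [  7.9  -18.32]
  pin0 0.7 [433. 112.]
```

View pics/w8.png

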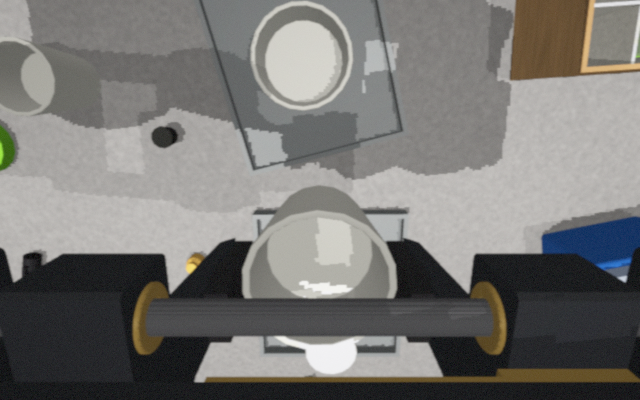

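The large cup's rim spans columns 250–353 and rows 0–110, and the held cup's rim spans columns 244–397 with its top at row 211. Computing both centres from those edges.

```bash
python3 - <<'E'
from h import *
s,M=pose();i=viewer.camera_info("wrist")
im=cv2.cvtColor(cv2.imread("pics/w8.png"),cv2.COLOR_BGR2GRAY).astype(np.float32)
g=cv2.GaussianBlur(im,(3,3),0)
from scipy.optimize import minimize
R=np.array(i["R"]);t=np.array(i["t"]);a=np.linspace(0,2*np.pi,240)
def samp(c,r,z):
    P=np.c_[c[0]+r*np.cos(a),c[1]+r*np.sin(a),0*a+z]@R.T+t
    u=(i["fx"]*P[:,0]/P[:,2]+i["cx"]).astype(np.float32);v=(i["fy"]*P[:,1]/P[:,2]+i["cy"]).astype(np.float32)
    ok=(v>1)&(v<235)
    return cv2.remap(g,u[None],v[None],cv2.INTER_LINEAR)[0][ok]
def fit(c0,r,z):   # ring bright (3 mm lip), dark just outside/inside
    best=max(((samp((x,y),r-.0015,z).mean()*2-samp((x,y),r+.0025,z).mean()-samp((x,y),r-.0055,z).mean()),x,y) for x in np.arange(c0[0]-.012,c0[0]+.012,.0005) for y in np.arange(c0[1]-.012,c0[1]+.012,.0005))
    return np.round(best,4)
b=ground([(250,57),(353,57),(302,110),(302,1)],"wrist",.066,i)*1000;print(b.round(1).tolist())
for z in(.066,):
  f=fit((.630,.1),.034,z);w=f[1:]-s["tcp_pos"][:2];print("large",f,"tool cm",(w@M[:2,:2]*100).round(2))
f=fit(s["tcp_pos"][:2],.030,s["tcp_pos"][2]+.0156);w=f[1:]-s["tcp_pos"][:2];print("held",f,"tool cm",(w@M[:2,:2]*100).round(2))
E
```

```text
[[594.3, 104.8], [661.8, 96.7], [623.9, 67.1], [632.7, 133.7]]
large [1.389645e+02 6.280000e-01 1.005000e-01] tool cm [ 9.63 -1.12]
held [    nan  0.6158 -0.0084] tool cm [-1.33 -1.05]<stdin>:13: RuntimeWarning: Mean of empty slice.
  ret = ret.dtype.type(ret / rcount)
```

>>> jog_arm(plan=[[2.4, -0.3, 0, 0, 0, 0], [2.4, -0.3, 0, 0, 0, 0], [2.4, -0.3, 0, 0, 0, 0], [2.4, -0.2, 0, 0, 0, 0], [0, 0, 2, 0, 0, 0], [0, 0, 2, 0, 0, 0], [0, 0, 1, 0, 0, 0], [0, 0, 1, 0, 0, 0], [0, 0, 0, 0, 0, 0], [0, 0, 0, 0, 0, 0]])

```text
time: 26.3
tcp_pos: [0.6286, 0.1005, 0.119]
eef_rot: [0.0, 0.748, 0.664, 0.0]
contact_force: [0.2, -0.1, -0.1]
opening: 0.0585
```

>>> jog_arm(plan=[[0, 0, 0.3, 0, 0, 0], [0, 0, 0.3, 0, 0, 0], [0, 0, 0.3, 0, 0, 0], [0, 0, 0.3, 0, 0, 0], [0, 0, 0.3, 0, 0, 0], [0, 0, 0.3, 0, 0, 0], [0, 0, 0.2, 0, 0, 0], [0, 0, 0, 0, 0, 0], [0, 0, 0, 0, 0, 0], [0, 0, 0, 0, 0, 0]])

```text
time: 27.13
tcp_pos: [0.6285, 0.101, 0.0989]
eef_rot: [0.0, 0.747, 0.664, 0.0]
contact_force: [0.5, 0.5, 0.3]
opening: 0.0587
```

>>> jog_arm(plan=[[0, 0, 0.3, 0, 0, 0], [0, 0, 0.3, 0, 0, 0], [0, 0, 0.3, 0, 0, 0], [0, 0, 0.2, 0, 0, 0], [0, 0, 0.2, 0, 0, 0], [0, 0, 0.1, 0, 0, 0], [0, 0, 0.1, 0, 0, 0], [0, 0, 0, 0, 0, 0], [0, 0, 0, 0, 0, 0], [0, 0, 0, 0, 0, 0]])

```text
time: 27.97
tcp_pos: [0.6285, 0.1009, 0.0839]
eef_rot: [0.0, 0.747, 0.664, 0.0]
contact_force: [-0.7, -0.2, -0.1]
opening: 0.0587
```

>>> jog_arm(plan=[[0, 0, 0.05, 0, 0, 0], [0, 0, 0.05, 0, 0, 0], [0, 0, 0.05, 0, 0, 0], [0, 0, 0, 0, 0, 0], [0, 0, 0, 0, 0, 0], [0, 0, 0, 0, 0, 0], [0, 0, 0, 0, 0, 0], [0, 0, 0, 0, 0, 0], [0, 0, 0, 0, 0, 0], [0, 0, 0, 0, 0, 0]])

```text
time: 28.8
tcp_pos: [0.6284, 0.101, 0.0822]
eef_rot: [0.0, 0.747, 0.664, 0.0]
contact_force: [1.0, 0.8, -0.3]
opening: 0.0589
```

>>> jog_arm(plan=[[0, 0, 0, 0, 0, 0], [0, 0, 0, 0, 0, 0], [0, 0, 0, 0, 0, 0], [0, 0, 0, 0, 0, 0], [0, 0, 0, 0, 0, 0], [0, 0, -0.5, 0, 0, 0], [0, 0, -2.5, 0, 0, 0], [0, 0, -4, 0, 0, 0], [0, 0, -4, 0, 0, 0], [0, 0, -3, 0, 0, 0]], fingers=0.9)

```text
time: 29.63
tcp_pos: [0.6286, 0.101, 0.2261]
eef_rot: [0.001, 0.747, 0.665, 0.001]
contact_force: [-0.1, -0.6, 0.3]
opening: 0.0836
```

>>> jog_arm(plan=[[-0.3, -3.9, 0, 0, 0, 0], [-0.3, -3.9, 0, 0, 0, 0], [-0.3, -3.9, 0, 0, 0, 0], [-0.2, -3.9, 0, 0, 0, 0], [-0.3, -3.9, 0, 0, 0, 0], [0, 0, 0, 0, 0, 0], [0, 0, 0, 0, 0, 0], [0, 0, 0, 0, 0, 0], [0, 0, 0, 0, 0, 0], [0, 0, 0, 0, 0, 0]])

```text
time: 30.47
tcp_pos: [0.4343, 0.1097, 0.2222]
eef_rot: [0.0, 0.747, 0.664, 0.0]
contact_force: [0.2, 0.7, -0.8]
opening: 0.0838
```

```bash
python3 look.py w9 cup_small:.062
```

```text
30.5667 [433.9 109.7 222. ] -6.73
  pin0 0.95 [433. 112.]
```

View pics/w9.png

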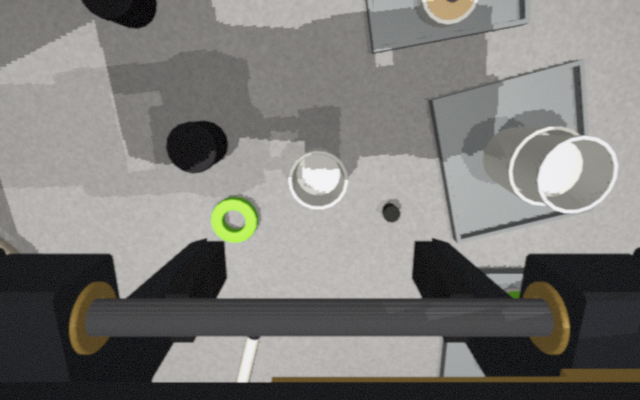

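The medium cup is nested in the large one (580,170). The small cup's rim is at (319,180), between black jar (195,145) and the bead (391,211), both clear of the fingers.

>>> jog_arm(plan=[[0.25, -0.1, 3.5, 0, 0, 0], [0, 0, 3.5, 0, 0, 0], [0, 0, 3.5, 0, 0, 0], [0, 0, 2.6, 0, 0, 0], [0, 0, 2, 0, 0, 0], [0, 0, 1.5, 0, 0, 0], [0, 0, 0.7, 0, 0, 0], [0, 0, 0.3, 0, 0, 0], [0, 0, 0, 0, 0, 0], [0, 0, 0, 0, 0, 0]])

```text
time: 31.55
tcp_pos: [0.4329, 0.1125, 0.0469]
eef_rot: [0.0, 0.747, 0.665, 0.0]
contact_force: [0.4, -0.1, -0.4]
opening: 0.0835
```

>>> jog_arm(plan=[[0, 0, 0, 0, 0, 0], [0, 0, 0, 0, 0, 0], [0, 0, 0, 0, 0, 0], [0, 0, 0, 0, 0, 0], [0, 0, 0, 0, 0, 0], [0, 0, 0, 0, 0, 0], [0, 0, 0, 0, 0, 0], [0, 0, 0, 0, 0, 0], [0, 0, 0, 0, 0, 0], [0, 0, 0, 0, 0, 0]], fingers=-1)

```text
time: 32.38
tcp_pos: [0.4326, 0.1125, 0.0464]
eef_rot: [0.0, 0.747, 0.664, 0.0]
contact_force: [-0.1, 0.4, 4.2]
opening: 0.0507
```

>>> jog_arm(plan=[[0, 0, -1, 0, 0, 0], [0, 0, -4, 0, 0, 0], [0, 0, -4, 0, 0, 0], [0, 0, -4, 0, 0, 0], [0, 0, -3.5, 0, 0, 0], [0, 0, 0, 0, 0, 0], [0, 0, 0, 0, 0, 0], [0, 0, 0, 0, 0, 0], [0, 0, 0, 0, 0, 0], [0, 0, 0, 0, 0, 0]])

```text
time: 33.22
tcp_pos: [0.4319, 0.1124, 0.2098]
eef_rot: [-0.001, 0.747, 0.664, -0.001]
contact_force: [-0.5, -0.4, -1.3]
opening: 0.0507
```

>>> jog_arm(plan=[[-1.4, 3.45, 0, 0, 0, 0], [-1.4, 3.45, 0, 0, 0, 0], [-1.4, 3.45, 0, 0, 0, 0], [-1.4, 3.45, 0, 0, 0, 0], [-1.4, 3.45, 0, 0, 0, 0], [-1.4, 3.45, 0, 0, 0, 0], [0, 0, 0, 0, 0, 0], [0, 0, 0, 0, 0, 0], [0, 0, 0, 0, 0, 0], [0, 0, 0, 0, 0, 0]])

```text
time: 34.05
tcp_pos: [0.6273, 0.0055, 0.2109]
eef_rot: [-0.001, 0.747, 0.665, -0.0]
contact_force: [-0.1, -0.3, 0.9]
opening: 0.0504
```

```bash
python3 look.py w10 
```

```text
34.15 [627.5   5.6 211.5] -6.67
```

View pics/w10.png

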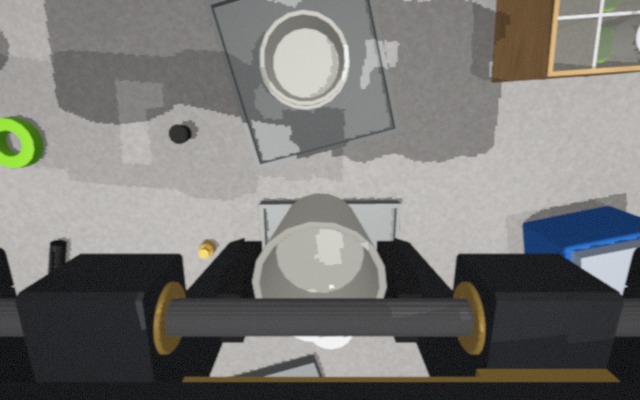

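At (304,60) the medium rim (z .098) and the large rim should overlap almost exactly. In the oblique w9 picture two separate rims showed at (547,165) and (577,175), so the medium cup is nested. Fitting the rim at z = .098.

```bash
python3 - <<'E'
from h import *
s,M=pose();i=viewer.camera_info("wrist")
g=cv2.cvtColor(cv2.imread("pics/w10.png"),cv2.COLOR_BGR2GRAY).astype(np.float32)
R=np.array(i["R"]);t=np.array(i["t"]);a=np.linspace(0,2*np.pi,240)
def samp(x,y,r,z):
    P=np.c_[x+r*np.cos(a),y+r*np.sin(a),0*a+z]@R.T+t
    u=(i["fx"]*P[:,0]/P[:,2]+i["cx"]).astype(np.float32);v=(i["fy"]*P[:,1]/P[:,2]+i["cy"]).astype(np.float32)
    return cv2.remap(g,u[None],v[None],cv2.INTER_LINEAR).mean()
for r,z in((.030,.098),(.034,.066)):
    b=max((2*samp(x,y,r-.0015,z)-samp(x,y,r+.0025,z)-samp(x,y,r-.0055,z),x,y) for x in np.arange(.61,.65,.0005) for y in np.arange(.08,.12,.0005))
    print(r,np.round(b,4),"tool cm",((np.array(b[1:])-s["tcp_pos"][:2])@M[:2,:2]*100).round(2))
c=ground([(260,60),(349,60),(304.5,11),(304.5,110)],"wrist",.098,i)*1000;print(c.round(1).tolist())
im=cv2.imread("pics/w9.png")[50:260,420:640];im2=cv2.imread("pics/w10.png")[0:210,220:440]
cv2.imwrite("pics/c.png",cv2.resize(np.hstack([im,im2]),None,fx=1.8,fy=1.8,interpolation=cv2.INTER_CUBIC))
E
```

```text
0.03 [1.560083e+02 6.290000e-01 1.010000e-01] tool cm [ 9.5  -0.97]
0.034 [1.493976e+02 6.285000e-01 1.045000e-01] tool cm [ 9.85 -1.06]
[[600.0, 104.1], [658.7, 97.3], [633.1, 129.9], [625.3, 68.8]]
```

View pics/c.png

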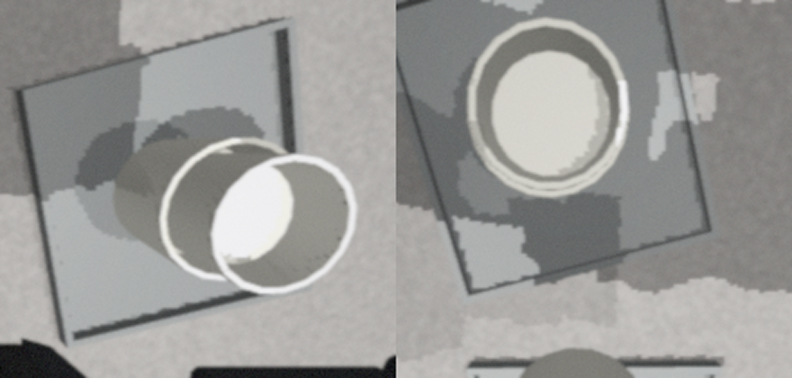

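The crop shows the medium cup nested upright with its rim above the large one. Its fitted centre is (629,101), and the size checks at 59–61 mm against 60. Nesting the small cup.

>>> jog_arm(plan=[[2.4, -0.2, 0, 0, 0, 0], [2.4, -0.25, 0, 0, 0, 0], [2.4, -0.25, 0, 0, 0, 0], [2.3, -0.25, 0, 0, 0, 0], [0, 0, 2, 0, 0, 0], [0, 0, 2, 0, 0, 0], [0, 0, 1, 0, 0, 0], [0, 0, 1, 0, 0, 0], [0, 0, 0, 0, 0, 0], [0, 0, 0, 0, 0, 0]])

```text
time: 35.03
tcp_pos: [0.6299, 0.1001, 0.1516]
eef_rot: [0.0, 0.747, 0.664, 0.0]
contact_force: [-0.0, -0.8, -0.2]
opening: 0.0505
```

>>> jog_arm(plan=[[0, 0, 0.3, 0, 0, 0], [0, 0, 0.3, 0, 0, 0], [0, 0, 0.3, 0, 0, 0], [0, 0, 0.3, 0, 0, 0], [0, 0, 0.3, 0, 0, 0], [0, 0, 0.3, 0, 0, 0], [0, 0, 0.2, 0, 0, 0], [0, 0, 0, 0, 0, 0], [0, 0, 0, 0, 0, 0], [0, 0, 0, 0, 0, 0]])

```text
time: 35.87
tcp_pos: [0.6299, 0.1003, 0.1314]
eef_rot: [0.0, 0.747, 0.664, 0.0]
contact_force: [-0.3, 0.1, 0.4]
opening: 0.0506
```

>>> jog_arm(plan=[[0, 0, 0.3, 0, 0, 0], [0, 0, 0.3, 0, 0, 0], [0, 0, 0.3, 0, 0, 0], [0, 0, 0.2, 0, 0, 0], [0, 0, 0.2, 0, 0, 0], [0, 0, 0.2, 0, 0, 0], [0, 0, 0, 0, 0, 0], [0, 0, 0, 0, 0, 0], [0, 0, 0, 0, 0, 0], [0, 0, 0, 0, 0, 0]])

```text
time: 36.7
tcp_pos: [0.6299, 0.1003, 0.1164]
eef_rot: [0.0, 0.747, 0.664, 0.0]
contact_force: [-0.0, 0.1, -0.6]
opening: 0.0501
```

>>> jog_arm(plan=[[0, 0, 0.05, 0, 0, 0], [0, 0, 0.05, 0, 0, 0], [0, 0, 0.05, 0, 0, 0], [0, 0, 0, 0, 0, 0], [0, 0, 0, 0, 0, 0], [0, 0, 0, 0, 0, 0], [0, 0, 0, 0, 0, 0], [0, 0, 0, 0, 0, 0], [0, 0, 0, 0, 0, 0], [0, 0, 0, 0, 0, 0]])

```text
time: 37.53
tcp_pos: [0.6299, 0.1003, 0.1148]
eef_rot: [0.0, 0.747, 0.664, 0.0]
contact_force: [0.1, -1.2, -0.5]
opening: 0.0508
```

Within about 0.5 mm of the floor with no force. Releasing, rising, and moving aside for a check.

>>> jog_arm(plan=[[0, 0, 0, 0, 0, 0], [0, 0, 0, 0, 0, 0], [0, 0, 0, 0, 0, 0], [0, 0, 0, 0, 0, 0], [0, 0, 0, 0, 0, 0], [0, 0, -0.5, 0, 0, 0], [0, 0, -2.5, 0, 0, 0], [0, 0, -4, 0, 0, 0], [0, 0, -4, 0, 0, 0], [0, 0, -3, 0, 0, 0]], fingers=0.8)

```text
time: 38.37
tcp_pos: [0.63, 0.1004, 0.2587]
eef_rot: [0.001, 0.747, 0.665, 0.001]
contact_force: [1.2, -0.7, -0.5]
opening: 0.0795
```

>>> jog_arm(plan=[[0, -4, 0, 0, 0, 0], [0, -4, 0, 0, 0, 0], [0, -4, 0, 0, 0, 0], [0, -4, 0, 0, 0, 0], [0, -4, 0, 0, 0, 0], [0, -3, 0, 0, 0, 0], [0, 0, 0, 0, 0, 0], [0, 0, 0, 0, 0, 0], [0, 0, 0, 0, 0, 0], [0, 0, 0, 0, 0, 0]])

```text
time: 39.2
tcp_pos: [0.4026, 0.127, 0.2548]
eef_rot: [0.0, 0.747, 0.664, 0.0]
contact_force: [-0.1, -0.1, -0.3]
opening: 0.079
```

```bash
python3 - <<'E'
from h import *
a=viewer.read_camera("side")[120:320,230:500,::-1];b=viewer.read_camera("top")[70:270,150:480,::-1]
v=np.zeros((600,800,3),np.uint8)
a=cv2.resize(a,(405,300),interpolation=cv2.INTER_CUBIC);b=cv2.resize(b,(495,300),interpolation=cv2.INTER_CUBIC)
v[:300,:405]=a;v[300:,:495]=b
w=cv2.resize(viewer.read_camera("wrist")[0:260,380:640,::-1],(390,390));v[:390,405:795]=w[:, :390]; v[300:,:495]=b
cv2.imwrite("pics/fin.png",v)
E
```

```text
(no output)
```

View pics/fin.png

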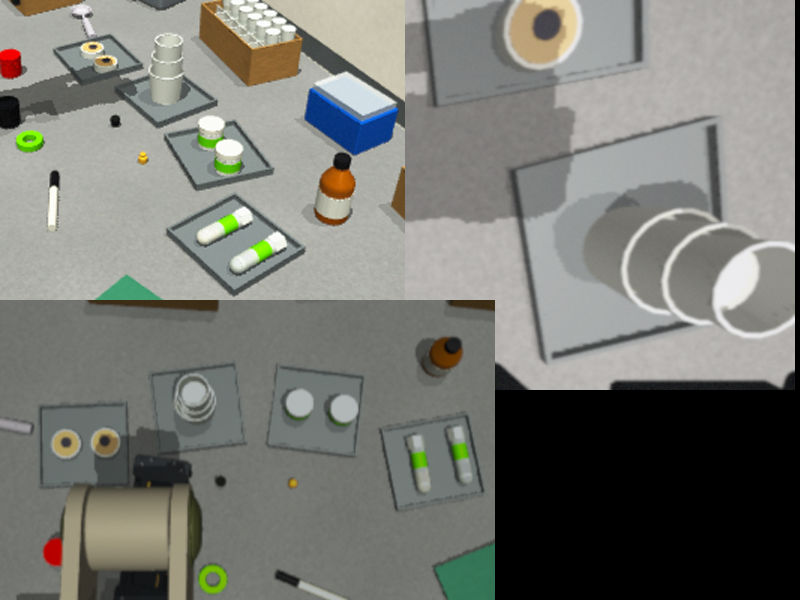

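The final composite shows everything in place. In the side view, three cups are stacked (167,65), the two jars are upright (210,130)/(228,155), the tubes are flat (225,228)/(258,253), the dishes are flat (92,48)/(104,62), and the bottle is standing (335,190).

```bash
python3 -c "
from plant import workorder;print(workorder.job_done())"
```

```text
the job is handed in; nothing more can be done
None
```

The job is finished and handed in at about 39 s, in the order asked: tube, dish and jar into their matching trays, then the medium cup into the large one and the small cup into the medium one.

- **Final check (side, top and wrist views):** the tube and dish lie flat and the jar stands upright, each beside its mate. The cups are stacked three high and upright. The bottle is standing and the black and red look-alikes were not touched.
- **Forces:** the highest contact force reported at the end of a move was about 4 N, when gripping the small cup. It was 1–2 N elsewhere, so nothing was forced down.
- **Releases:** each item was let go slightly above where it rests. The tube dropped roughly 2.5 mm, and the jar, dish and cups about 2 mm or less. The cups therefore settled the last half millimetre or so onto the floors below by themselves.
- **Disagreements:** the top and wrist cameras differed by 3–5 mm on most items. I settled those with the closer wrist view. One top-view reading of the tube tray was wrong because the arm blocked it, so I ignored it. An automatic fit of the medium cup's rim while it was held also failed, so I relied on the measured grasp position instead.

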